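# Run the fingertips round a storage tub's rim to snap its lid tongues flat

### The arm

A 7-joint arm with a two-finger parallel gripper is mounted at the origin on the work surface. World frame = base frame: x ahead of the robot, y to its left, z up, the work surface at z = 0. Lengths are in m, angles in rad, forces in N, time in s.
With the tool pointing down it reaches from about 0.4 to 0.9 m from the base axis. Payload 5.5 kg.
Tool frame: the origin (TCP) lies midway between the tips of the shut fingers; the grasp point (between the pads) lies 19 mm behind it (manip.grip_depth is the distance from the TCP to the grasp point, in m); z points along the fingers, x is the direction in which the jaws open and shut, and the axes are right-handed (so a half turn about z gives the same grasp; the last joint's range is limited). The gripper opens to 92 mm and grips with 3 to 60 N. Pads are 19 mm wide; open, the fingers measure 130 mm over their backs; the gripper's body (75 mm by 190 mm) begins 47 mm behind the grasp point.
Start: joints at [0.263, 0.501, -0.427, 1.55, 0.221, 1.138, -0.21], TCP at [0.65, 0, 0.227] pointing down, gripper open.
Joint ranges: [-2.88, 2.88], [-0.31, 2.03], [-1.54, 1.56], [0.2, 2.42], [-1.41, 4.55], [0.19, 2.02], [-2.57, 2.57]. Speed limits (rad/s): [2.57, 2.57, 3.14, 3.14, 3.14, 3.14, 3.14].

### API

Orientations are given as a unit quaternion [x, y, z, w].
In Python, from bench import manip, effector, viewer gives the robot as it stands. Calls block until the motion is done:
- manip.move_pose(position, orientation): joint-space move of the TCP to a pose.
- manip.servo_line(position, ori=None, vel=0.15): straight line of the TCP; ori=None keeps the orientation; vel is the mean speed in m/s.
- manip.movej(angles): joint-space move.
- effector.open_jaws() and effector.close(f_grip=None): open the fingers fully, or close them until they stop; f_grip is the grip in N (None keeps the last).
- manip.sleep(seconds).
- manip.solve_ik(position, orientation): joint angles nearest the present ones, or None.
- viewer.get_image(name): name is "scene" or "side" or "wrist"; returns the picture (480x640x3 uint8, red, green, blue); there is no depth.
- viewer.get_calibration(name): a dict with "vfov" (degrees; the focal length in pixels is half the picture's height over the tangent of half this angle, whatever the lens; pixels are square), "cx", "cy" (the principal point, pixels), "eye" and "attitude" of the camera in the world. Camera axes: x right, y down, z forward; pixel columns grow to the right and rows downward; lengths in m; the calibration is good to about 2 mm. A picture is of the moment at which its call begins: read the wrist's pose just before it. get_calibration takes no time and is no camera call; for the wrist camera it gives the pose at the moment of the call.
A pose or a line that the arm cannot do raises manip.PlanningError and nothing moves.
- manip.hand_in(): hands the job in, once; it reports no verdict.
Readings, each from a call of its own:
- manip.current_clock(): time.
- manip.current_q(): joint angles.
- manip.current_joint_velocities(): joint speeds.
- manip.current_tau(): joint torques, N m.
- manip.current_tool_pos(): TCP position.
- manip.current_tcp_rot(): TCP orientation.
- manip.current_force(): force on the tool from outside, world axes, zero at the start.
- manip.current_wrist_torque(): the same for the moment, N m.
- manip.current_finger_gap(): finger opening in m.
Only numpy, scipy, OpenCV 4.12 (cv2) and the standard library are available. Lean on these libraries where they do the work, as an engineer would, in place of code of your own. Each camera call takes 0.05 s, during which the arm holds its last target.

### The job

The lid of the turquoise tub is on, but the orange snap tongues along its rim stick up. Starting at the yellow tab, run your fingertips gently along the rim, round the corner to the white tab, and press every tongue down flat in turn, none skipped, in one pass with the fingers staying close to the rim until the last one is down. Do not lift or shift the tub or anything else, then take the hand away.

Things in the scene. Friction and masses are not known exactly. Their poses are not given: they have to be found in the camera images.
- tub: turquoise tub with lid, about 4.5 kg, loose; lid 200 mm along its x, 270 mm along its y. Origin: centre of underside, z up. Seven orange tongues in an L: three on the right (-y) side, centred on tub y = -0.119, then four on the near (-x) edge, centred on tub x = -0.084. When flat, a tongue's top rises from 110 mm above the table at its hinge to 115 mm at its free end; mid panel of the lid 104 mm
- path_start (a point): point over the yellow tab (22 x 26 mm) at the far end of the right side, where the row of tongues begins; at the height of the free ends when the tongues are flat (115 mm above the table, 7 mm above the tab itself)
- path_corner (a point): point over the lid's near right corner, where the row turns from the right side into the near edge; same height (the corner piece is 7 mm below it)
- path_end (a point): point over the white tab (26 x 22 mm) at the left end of the near edge, where the row ends; same height (the tab is 7 mm below it)
- tongue1 (a joint): orange snap tongue number 1 in the row, on the right side, hinge at tub x = 0.070, free end toward the robot (tub -x). 42 x 22 mm, hinged at its end nearer the yellow tab. Rad: 0 flat, 0.26 to 0.38 at the start, lowest stop -0.14. Stays where left; about 2 N on its free end moves it; a fingertip sliding from hinge to free end at 115 mm lays it flat
- tongue2 (a joint): orange snap tongue number 2 in the row, on the right side, hinge at tub x = 0.022, free end toward the robot (tub -x). Like tongue 1
- tongue3 (a joint): orange snap tongue number 3 in the row, on the right side, hinge at tub x = -0.026, free end toward the robot (tub -x). Like tongue 1
- tongue4 (a joint): orange snap tongue number 4 in the row, on the near edge, hinge at tub y = -0.100, free end toward tub +y. Like tongue 1
- tongue5 (a joint): orange snap tongue number 5 in the row, on the near edge, hinge at tub y = -0.052, free end toward tub +y. Like tongue 1
- tongue6 (a joint): orange snap tongue number 6 in the row, on the near edge, hinge at tub y = -0.004, free end toward tub +y. Like tongue 1
- tongue7 (a joint): orange snap tongue number 7 in the row, on the near edge, hinge at tub y = 0.044, free end toward tub +y. Like tongue 1
- tin: flat round metal tin, 66 mm wide, 30 mm high, standing on the middle of the turquoise lid; leave alone. Origin: centre of its underside
- blue_tub: dark blue tub with a grey lid, 185 x 225 x 78 mm; leave alone. Origin: centre of its underside
- jar: amber jar with white cap, 56 mm wide, 62 mm high, standing on the blue tub's lid; leave alone. Origin: centre of its underside
- tape_roll: brown tape roll lying flat, 90 mm wide, 45 mm high; leave alone. Origin: centre of its underside
- carton: small brown carton, 90 x 130 x 70 mm, beyond the tubs; leave alone. Origin: centre of its underside
- brush: hand brush lying on the table at the right, on the robot's side of the tubs; leave alone
- bowl: blue plastic bowl, 110 mm wide, 60 mm high, beyond the tubs; leave alone. Origin: centre of its underside

How it is judged:
On the way, in this order (a step that is already met when the one before it is completed fails the run):
1. the first tongue, beside the yellow tab, is pressed flat (value of joint tongue1 below 0.12 rad), for 0.1 s.
2. the tongue before the corner is pressed flat (value of joint tongue3 below 0.12 rad), for 0.1 s.
3. the last tongue, beside the white tab, is pressed flat (value of joint tongue7 below 0.12 rad), for 0.1 s.
At the end, for the whole second after the job is handed in: all seven tongues are within 0.12 rad of flat (free end less than 5 mm up) or lower, the tub stands at rest less than 30 mm from where it was, and everything else is less than 30 mm from where it was (value of joint each of tongue1, tongue2, tongue3, tongue4, tongue5, tongue6, tongue7 below 0.12 rad and linear speed of tub below 0.01 m/s and distance of each of tub, blue_tub, tin, jar, tape_roll, carton, brush, bowl from where it was at the start of the episode below 0.03 m and angle between tub's own z axis and vertical below 0.05 rad); the robot touches nothing.
It fails at once if a tongue is pressed flat while the one before it in the row still sticks up (over 0.15 rad) ((value of joint tongue2 below 0.12 rad and value of joint tongue1 above 0.15 rad) or (value of joint tongue3 below 0.12 rad and value of joint tongue2 above 0.15 rad) or (value of joint tongue4 below 0.12 rad and value of joint tongue3 above 0.15 rad) or (value of joint tongue5 below 0.12 rad and value of joint tongue4 above 0.15 rad) or (value of joint tongue6 below 0.12 rad and value of joint tongue5 above 0.15 rad) or (value of joint tongue7 below 0.12 rad and value of joint tongue6 above 0.15 rad)).
It fails at once if the hand leaves the rim in mid-pass: fingertips about 80 mm or more above the rim after the first tongue is down and before the last is (value of joint tongue1 below 0.12 rad and value of joint tongue7 above 0.15 rad and z of the grasp point in the frame of tub above 0.21 m).
It fails at once if not gentle: more than 30 N between robot and tub (contact force between any of the fingers, the arm and tub above 30 N).
It fails at once if the tub is lifted 10 mm, tipped, or shifted 30 mm (height (world z) of tub above 0.01 m or angle between tub's own z axis and vertical above 0.1 rad or distance of tub from where it was at the start of the episode above 0.03 m).
It fails at once if something else is lifted or shifted 30 mm (distance of any of blue_tub, tin, jar, tape_roll, carton, brush, bowl from where it was at the start of the episode above 0.03 m).
It also fails if it takes over 45 s, if anything falls off the work surface, if the arm or the gripper's body presses on something with over 40 N, if the wrist force passes 120 N, or if a joint passes its speed limit or range.

## Working session

There is one attempt and no reset: what is moved stays moved. The work goes in short steps, each a Python script; the robot and the scene stay as the last script left them, time stands still between calls to the robot, and variables do not carry over. Pictures are saved under pics/ and viewed, and the job is handed in when it is done.

```bash
mkdir -p pics; ls
python3 - <<'E'
from bench import manip, effector, viewer
import cv2
for n in ["scene","side","wrist"]:
    c=viewer.get_calibration(n); print(n,c)
    im=viewer.get_image(n); cv2.imwrite(f"pics/{n}0.png",im[:,:,::-1])
print(manip.current_clock(),manip.current_tool_pos(),manip.current_tcp_rot(),manip.current_finger_gap())
E
```

```text
pics
scene {'vfov': 57.88857717322442, 'cx': 320.2913977632901, 'cy': 244.0546595370535, 'eye': array([0.86368873, 0.59182104, 1.04928016]), 'attitude': array([ 0.23447267,  0.92335463, -0.29394871, -0.07767214])}
side {'vfov': 53.53851194755846, 'cx': 322.5628812383567, 'cy': 240.85499936224033, 'eye': array([ 0.43259524, -0.919146  ,  1.00481114]), 'attitude': array([ 0.91917627, -0.04560323,  0.01500652, -0.39090938])}
wrist {'vfov': 67.00807872620157, 'cx': 317.7733661450467, 'cy': 236.85879411841537, 'eye': array([0.65074018, 0.07795834, 0.3840086 ]), 'attitude': array([ 9.89166083e-01,  6.04992661e-04, -5.37706092e-04,  1.46798522e-01])}
0.15 [ 6.49476512e-01 -2.62068765e-05  2.25915924e-01] [ 9.99999717e-01  1.82377656e-05 -7.51576399e-04 -3.82543640e-05] 0.09196288982868386
```

View pics/scene0.png

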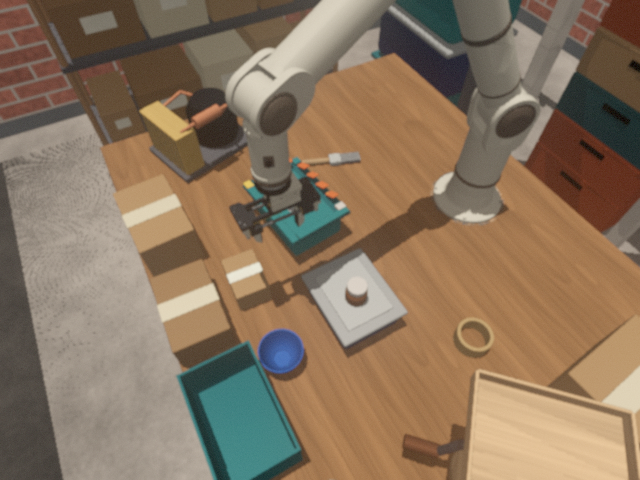

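View pics/side0.png

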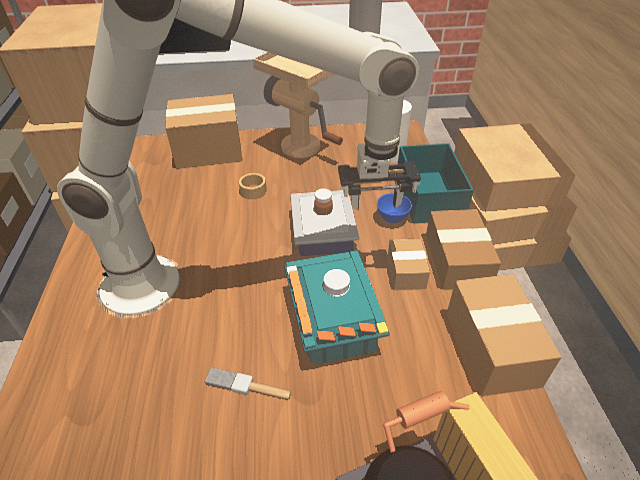

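View pics/wrist0.png

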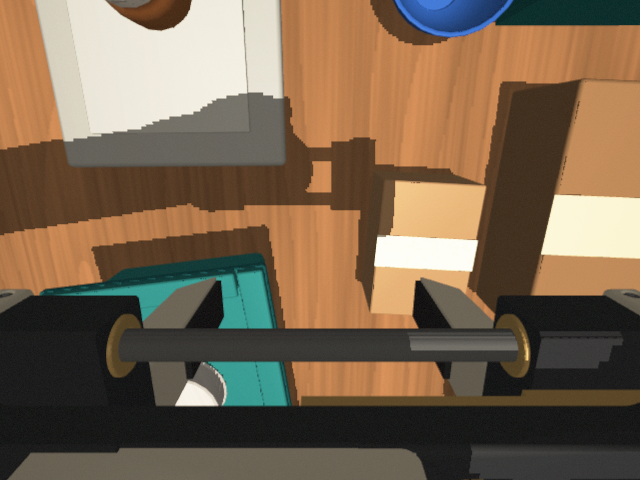

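The side view shows the yellow tab near (382,327), the white tab near (292,268) and the near right corner around (307,345). I'll localise these by colour.

```bash
cat > h.py <<'E'
from bench import manip, effector, viewer
import numpy as np, cv2
from scipy.spatial.transform import Rotation as R
def ray_plane(c,uv,z):
    f=240/np.tan(np.radians(c["vfov"]/2))
    uv=np.atleast_2d(uv).astype(float)
    d=np.c_[(uv[:,0]-c["cx"])/f,(uv[:,1]-c["cy"])/f,np.ones(len(uv))]
    d=R.from_quat(c["attitude"]).apply(d)
    return c["eye"]+d*((z-c["eye"][2])/d[:,2])[:,None]
def blobs(im,lo,hi,amin=20):
    m=cv2.inRange(cv2.cvtColor(im,cv2.COLOR_RGB2HSV),np.array(lo),np.array(hi))
    n,l,s,c=cv2.connectedComponentsWithStats(m)
    return [(s[i],c[i],l==i) for i in range(1,n) if s[i][4]>=amin]
E
python3 - <<'E'
from h import *
im=cv2.imread("pics/side0.png")[:,:,::-1].copy()
c=viewer.get_calibration("side")
sub=im.copy(); 
mask=np.zeros_like(im); mask[245:365,275:400]=im[245:365,275:400]
for nm,lo,hi in [("yellow",(22,120,120),(35,255,255)),("orange",(5,150,120),(20,255,255)),("white",(0,0,200),(179,60,255))]:
    for s,ct,_ in blobs(mask,lo,hi,10): print(nm,s,ct.round(1),ray_plane(c,ct,0.108).round(4))
cv2.imwrite("pics/sidecrop.png",cv2.resize(im[245:365,270:400,::-1],None,fx=5,fy=5,interpolation=cv2.INTER_CUBIC)[:600,:650])
E
```

```text
yellow [376 322  12  11  84] [381.8 326.8] [[ 0.6219 -0.2878  0.108 ]]
orange [303 307   5  10  20] [305.4 312.2] [[ 0.4512 -0.2287  0.108 ]]
orange [359 322  17  11 122] [366.9 327.2] [[ 0.5879 -0.2855  0.108 ]]
orange [338 326  17  10 122] [346.3 331. ] [[ 0.5397 -0.2913  0.108 ]]
orange [304 328   8   5  15] [307.1 330.9] [[ 0.4512 -0.2818  0.108 ]]
orange [317 331  18  10 133] [325.4 335.4] [[ 0.4913 -0.2983  0.108 ]]
orange [379 331   9   3  12] [382.8 332.1] [[ 0.6214 -0.3025  0.108 ]]
white [392 251   8   9  62] [395.8 255.2] [[ 0.7007 -0.0664  0.108 ]]
white [287 265  10   9  47] [291.1 268.3] [[ 0.4243 -0.0848  0.108 ]]
white [324 269  26  21 424] [336.5 278.8] [[ 0.5359 -0.1322  0.108 ]]
white [333 285  17  12  32] [342.  292.8] [[ 0.5441 -0.1788  0.108 ]]
```

View pics/sidecrop.png

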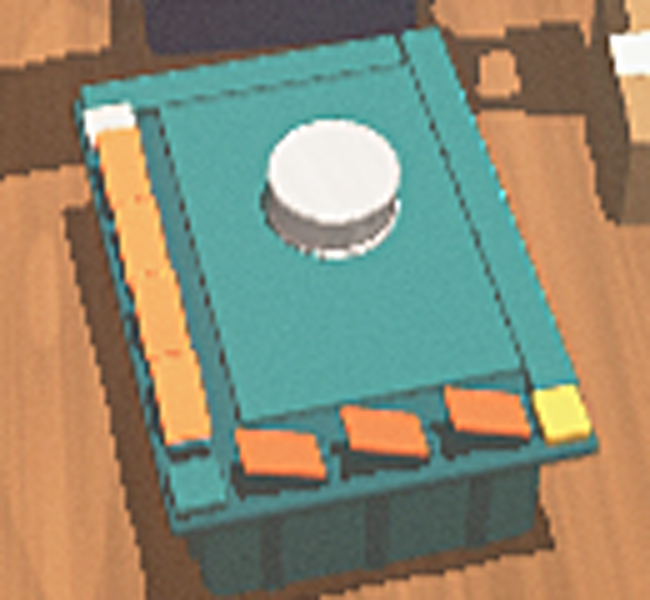

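Lid features are clear in the crop. Next, a wrist view from above to refine the tub's pose. The fingers will be shut for the work.

Run:
```python
from h import *
q=[1,0,0,0]
manip.servo_line([0.60,-0.1,0.40],vel=0.25)
manip.move_pose([0.53,-0.23,0.42],q)
effector.close(5)
c=viewer.get_calibration("wrist"); im=viewer.get_image("wrist")
cv2.imwrite("pics/wrist1.png",im[:,:,::-1])
np.save("w1.npy",im); print(c, manip.current_tool_pos(),manip.current_q(),manip.current_clock())
import pickle; pickle.dump(c,open("w1.pkl","wb"))
im=viewer.get_image("side"); cv2.imwrite("pics/side1.png",im[:,:,::-1])
```

```text
{'vfov': 67.00807872620157, 'cx': 317.7733661450467, 'cy': 236.85879411841537, 'eye': array([ 0.53109594, -0.15198782,  0.57822295]), 'attitude': array([9.89162375e-01, 4.54644212e-04, 3.25709000e-04, 1.46824670e-01])} [ 0.5299866  -0.22999675  0.41999427] [ 0.6532723   0.23779132 -0.36167271  1.46166189  0.08400023  1.45744314
  0.29149128] 3.2583
```

View pics/wrist1.png

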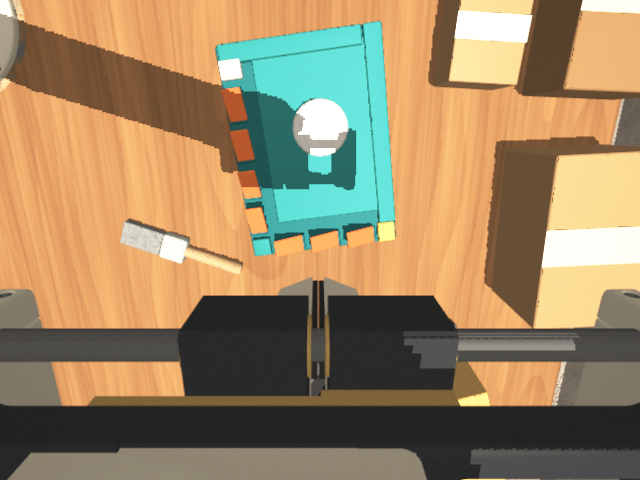

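The wrist view shows the whole lid: yellow tab (386,231), white tab (230,70), corner piece (262,246), lid corners near (218,47), (380,23), (395,240) and (255,255).

Run:
```python
from h import *
import pickle
im=np.load("w1.npy"); c=pickle.load(open("w1.pkl","rb"))
mk=np.zeros_like(im); mk[10:270,200:410]=im[10:270,200:410]
P={}
for nm,lo,hi in [("yellow",(22,120,120),(34,255,255)),("white",(0,0,190),(179,50,255)),("orange",(4,170,120),(16,255,255))]:
    for s,ct,m in blobs(mk,lo,hi,60):
        z=.108 if nm!="orange" else .115
        print(nm,s,ct.round(1),ray_plane(c,ct,z)[0].round(4))
m=cv2.inRange(cv2.cvtColor(mk,cv2.COLOR_RGB2HSV),np.array((78,90,40)),np.array((98,255,255)))
cnts,_=cv2.findContours(m,cv2.RETR_EXTERNAL,cv2.CHAIN_APPROX_NONE)
pts=np.vstack([k for k in cnts if cv2.contourArea(k)>100])
hull=cv2.convexHull(pts)
ap=cv2.approxPolyDP(hull,6,True)[:,0]
print(ap.tolist()); W=ray_plane(c,ap,.108); print(W.round(4))
hw=ray_plane(c,hull[:,0],.108)[:,:2]
r=cv2.minAreaRect((hw*1000).astype(np.float32)); print(r)
cv2.imwrite("pics/w1crop.png",cv2.resize(im[10:270,200:410,::-1],None,fx=2.3,fy=2.3,interpolation=cv2.INTER_CUBIC))
```

```text
white [218  58  25  23 446] [229.8  69.2] [ 0.4267 -0.0865  0.108 ]
white [ 296   98   52   42 1629] [322.4 119.3] [ 0.537  -0.1432  0.108 ]
white [310 148  26   9 191] [321.6 151.3] [ 0.5362 -0.1816  0.108 ]
orange [221  89  26  33 551] [233.8 104.9] [ 0.4303 -0.1269  0.115 ]
orange [230 130  24  31 522] [241.6 144.6] [ 0.437  -0.1732  0.115 ]
orange [238 171  22  20 282] [247.8 179.2] [ 0.4423 -0.2159  0.115 ]
[[380, 22], [394, 221], [377, 240], [256, 255], [216, 47]]
[[ 0.6027 -0.0367  0.108 ]
 [ 0.6334 -0.2725  0.108 ]
 [ 0.612  -0.2991  0.108 ]
 [ 0.4465 -0.3209  0.108 ]
 [ 0.4122 -0.0628  0.108 ]]
((523.8826904296875, -178.40655517578125), (194.72616577148438, 263.0705261230469), 7.489643096923828)
```

View pics/w1crop.png

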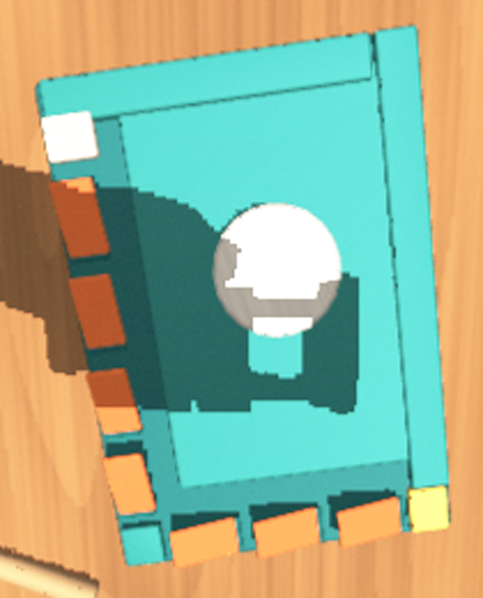

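View pics/side1.png

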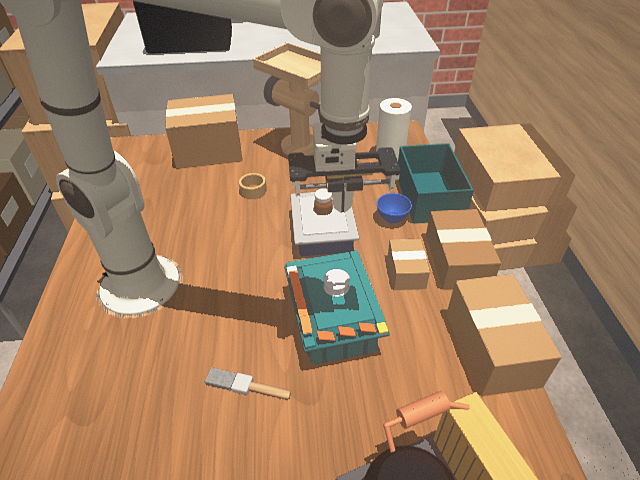

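Run:
```python
from h import *
import pickle
im=np.load("w1.npy"); c=pickle.load(open("w1.pkl","rb"))
mk=np.zeros_like(im); mk[215:250,375:400]=im[215:250,375:400]
hsv=cv2.cvtColor(im,cv2.COLOR_RGB2HSV); print(hsv[231,386],hsv[225,380],hsv[240,300], hsv[211,256])
Y=np.array([386,231.])
for s,ct,m in blobs(mk,(22,80,120),(34,255,255),60): print(s,ct); Y=ct
f=2.3
px={"yellow":Y,"white":(229.8,69.2),"cornerpiece":(200+142/f,10+545/f),"cornerTL":(200+38/f,10+85/f),"TR":(200+414/f,10+27/f),"BR":(200+449/f,10+528/f),"BL":(200+127/f,10+565/f),
 "t3hingeR":(200+247/f,10+537/f)}
for k,v in px.items(): print(k,np.round(v,1),ray_plane(c,v,.108)[0].round(4))
cs=viewer.get_calibration("side")
print("side")
for k,v in {"yellow":(562,413),"white":(110,122),"cornerpiece":(198,485),"BR":(598,450),"BL":(172,530),"TL":(78,95),"TR":(442,30)}.items():
    print(k,ray_plane(cs,(270+v[0]/5-.4,245+v[1]/5-.4),.108)[0].round(4))
```

```text
[ 30  98 255] [ 30  95 255] [ 17 153 255] [ 16 154 255]
[377 221  19  21 313] [385.93610224 230.86900958]
yellow [385.9 230.9] [ 0.6234 -0.2862  0.108 ]
white [229.8  69.2] [ 0.4267 -0.0866  0.108 ]
cornerpiece [261.7 247. ] [ 0.4549 -0.3092  0.108 ]
cornerTL [216.5  47. ] [ 0.4128 -0.0628  0.108 ]
TR [380.   21.7] [ 0.6027 -0.0364  0.108 ]
BR [395.2 239.6] [ 0.6367 -0.2985  0.108 ]
BL [255.2 255.7] [ 0.4454 -0.3218  0.108 ]
t3hingeR [307.4 243.5] [ 0.5173 -0.3042  0.108 ]
side
yellow [ 0.6222 -0.2891  0.108 ]
white [ 0.4255 -0.0873  0.108 ]
cornerpiece [ 0.4538 -0.311   0.108 ]
BR [ 0.6345 -0.3106  0.108 ]
BL [ 0.4407 -0.3331  0.108 ]
TL [ 0.4099 -0.0666  0.108 ]
TR [ 0.6044 -0.0391  0.108 ]
```

The two views agree within 1–3 mm at z = 0.108, and the distance between the tabs matches the tongue layout. I'll fit the tub pose and go to a hover above the yellow tab.

```bash
cat >> h.py <<'E'
_L=np.array([[.087,-.119],[-.084,-.119],[-.084,.105]])
_W=np.array([[[.6234,-.2862],[.4549,-.3092],[.4267,-.0866]],[[.6220,-.2885],[.4538,-.3110],[.4249,-.0861]]]).mean(0)
_l=_L-_L.mean(0);_w=_W-_W.mean(0)
yaw=np.arctan2((_l[:,0]*_w[:,1]-_l[:,1]*_w[:,0]).sum(),(_l*_w).sum())
RM=np.array([[np.cos(yaw),-np.sin(yaw)],[np.sin(yaw),np.cos(yaw)]])
T=_W.mean(0)-RM@_L.mean(0)
def tub(x,y,z): return [*(RM@[x,y]+T),z]
Q=(R.from_euler("z",yaw)*R.from_quat([1,0,0,0])).as_quat()
E
python3 - <<'E'
from h import *
print(np.degrees(yaw),T,(_L@RM.T+T-_W).round(4))
for p in [(.092,-.119,.2),(.092,-.119,.114),(-.084,-.119,.114),(-.084,.102,.114),(-.084,.102,.22)]:
    print(p,np.round(tub(*p),3),manip.solve_ik(tub(*p),Q))
manip.move_pose(tub(.092,-.119,.20),Q)
manip.servo_line(tub(.092,-.119,.135),vel=.1)
print(manip.current_tool_pos(),tub(.092,-.119,.135),manip.current_force(),manip.current_finger_gap(),manip.current_clock())
for n in ["side","wrist"]: cv2.imwrite(f"pics/{n}2.png",viewer.get_image(n)[:,:,::-1])
im=cv2.imread("pics/side2.png"); cv2.imwrite("pics/side2c.png",cv2.resize(im[220:380,260:460],None,fx=3.7,fy=3.7,interpolation=cv2.INTER_CUBIC))
E
```

```text
Traceback (most recent call last):
NameError: name '_L' is not defined
```

Run:
```python
from h import *
from h import _L,_W
print(np.degrees(yaw),T,(_L@RM.T+T-_W).round(4))
for p in [(.092,-.119,.2),(.092,-.119,.114),(-.084,-.119,.114),(-.084,.102,.114),(-.084,.102,.22)]:
    print(p,np.round(tub(*p),3),np.round(manip.solve_ik(tub(*p),Q),2))
manip.move_pose(tub(.092,-.119,.20),Q)
manip.servo_line(tub(.092,-.119,.135),vel=.1)
print(manip.current_tool_pos(),tub(.092,-.119,.135),manip.current_force(),manip.current_finger_gap(),manip.current_clock())
for n in ["side","wrist"]: cv2.imwrite(f"pics/{n}2.png",viewer.get_image(n)[:,:,::-1])
im=cv2.imread("pics/side2.png"); cv2.imwrite("pics/side2c.png",cv2.resize(im[220:380,260:460],None,fx=3.7,fy=3.7,interpolation=cv2.INTER_CUBIC))
```

```text
7.239472746469831 [ 0.52214802 -0.18055097] [[ 0.0008 -0.0003]
 [-0.0005  0.0009]
 [-0.0002 -0.0006]]
(0.092, -0.119, 0.2) [ 0.628 -0.287  0.2  ] [ 0.62  0.59 -0.34  1.46  0.2   1.13  0.37]
(0.092, -0.119, 0.114) [ 0.628 -0.287  0.114] [ 0.6   0.67 -0.31  1.53  0.23  0.98  0.35]
(-0.084, -0.119, 0.114) [ 0.454 -0.309  0.114] [ 0.79  0.45 -0.3   1.9   0.17  0.81  0.53]
(-0.084, 0.102, 0.114) [ 0.426 -0.09   0.114] [ 0.56  0.29 -0.47  2.16  0.2   0.73  0.09]
(-0.084, 0.102, 0.22) [ 0.426 -0.09   0.22 ] [ 0.6   0.11 -0.48  2.07  0.06  0.97  0.21]
[ 0.62891597 -0.28710264  0.13554729] [np.float64(0.6284105932846431), np.float64(-0.2870087789147076), 0.135] [-0.25346597  0.36050861  0.68169911] 0.0008172751667173057 5.0833
```

View pics/side2c.png

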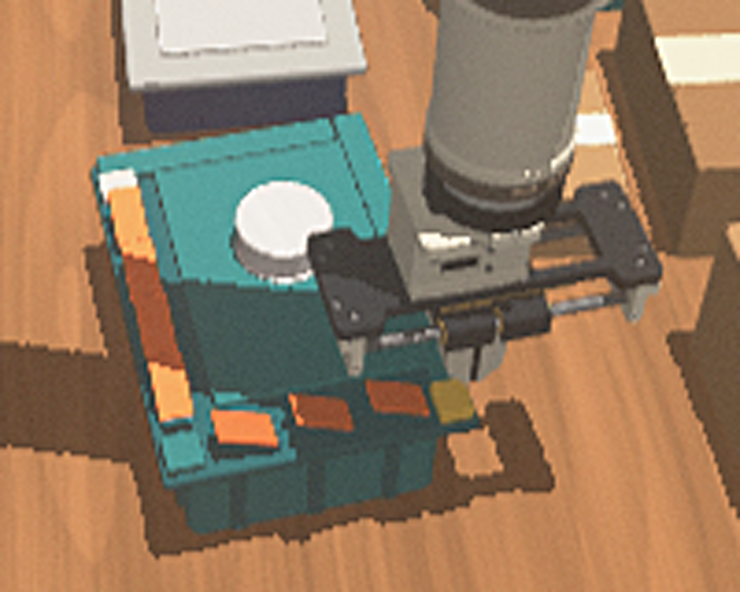

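View pics/wrist2.png

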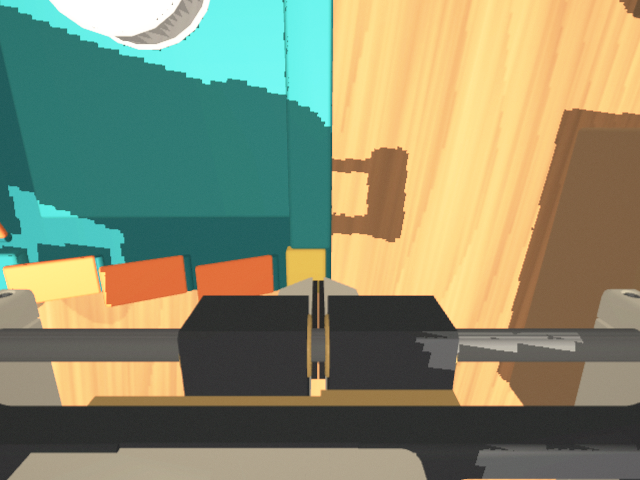

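The fingertips sit over the yellow tab, at crop (470,375), with the remaining offset explained by perspective. Descending and running the right side in short segments with force checks.

Run:
```python
from h import *
def st(t): print(t,np.round(manip.current_tool_pos(),4),np.round(manip.current_force(),1),round(manip.current_clock(),2))
Z=.1138
manip.servo_line(tub(.092,-.119,Z),vel=.04); st("down")
for x in (.066,.046,.024,-.002,-.024,-.05,-.084):
    manip.servo_line(tub(x,-.119,Z),vel=.05); st(x)
    if np.linalg.norm(manip.current_force())>20: print("STOP"); break
for n in ["side","scene"]: cv2.imwrite(f"pics/{n}3.png",viewer.get_image(n)[:,:,::-1])
im=cv2.imread("pics/side3.png"); cv2.imwrite("pics/side3c.png",cv2.resize(im[220:380,260:460],None,fx=3.7,fy=3.7,interpolation=cv2.INTER_CUBIC))
```

```text
down [ 0.6284 -0.287   0.1136] [ 0.   0.5 -0. ] 5.87
0.066 [ 0.6024 -0.2905  0.114 ] [-0.4  0.   0.4] 6.53
0.046 [ 0.5828 -0.293   0.1139] [ 2.2 -0.5  2.5] 7.08
0.024 [ 0.56   -0.2957  0.1134] [-0.   0.   0.1] 7.67
-0.002 [ 0.5349 -0.2992  0.1139] [ 2.2 -0.5  2.7] 8.34
-0.024 [ 0.5124 -0.3017  0.1134] [ 0.  -0.2  0.4] 8.93
-0.05 [ 0.487  -0.3053  0.1138] [ 0.7 -0.2  2.9] 9.6
-0.084 [ 0.4539 -0.3092  0.1138] [-0.7  0.3 -0.7] 10.43
```

View pics/side3c.png

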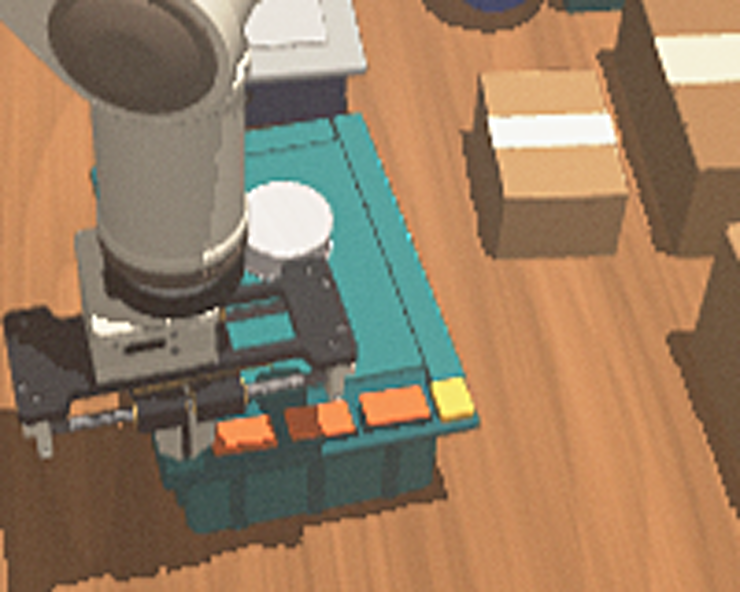

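The three right-side tongues at crop (245,433), (320,418) and (395,405) now lie flat, and the forces stayed under about 4 N. The tub hasn't moved and the fingers are over the corner piece, so I'll continue along the near edge.

Run:
```python
from h import *
def st(t): print(t,np.round(manip.current_tool_pos(),4),np.round(manip.current_force(),1),round(manip.current_clock(),2))
Z=.1138
for y in (-.095,-.07,-.045,-.02,.005,.028,.052,.076,.102):
    manip.servo_line(tub(-.084,y,Z),vel=.05); st(y)
    if np.linalg.norm(manip.current_force())>20: print("STOP"); break
for n in ["side","scene"]: cv2.imwrite(f"pics/{n}4.png",viewer.get_image(n)[:,:,::-1])
im=cv2.imread("pics/side4.png"); a=cv2.resize(im[230:370,260:400],None,fx=3.5,fy=3.5,interpolation=cv2.INTER_CUBIC)
cv2.imwrite("pics/side4c.png",a)
im=cv2.imread("pics/scene4.png"); cv2.imwrite("pics/scene4c.png",cv2.resize(im[130:270,220:380],None,fx=4,fy=4,interpolation=cv2.INTER_CUBIC))
```

```text
-0.095 [ 0.4515 -0.2859  0.1145] [ 0.6 -3.6  3.9] 11.17
-0.07 [ 0.4471 -0.2594  0.1133] [-0.1 -0.4  0.3] 11.82
-0.045 [ 0.4452 -0.2362  0.1145] [ 1.5 -3.8  3.2] 12.47
-0.02 [ 0.4408 -0.2098  0.1134] [0.3 0.3 0.8] 13.12
0.005 [ 0.4388 -0.186   0.1142] [ 1.9 -1.5  2.7] 13.77
0.028 [ 0.4347 -0.1622  0.1134] [0.  0.1 0.6] 14.38
0.052 [ 0.4329 -0.1396  0.1143] [ 0.1 -2.7  3.1] 15.01
0.076 [ 0.4287 -0.1147  0.1135] [-0.4  0.6  0.7] 15.64
0.102 [ 0.426  -0.0899  0.1139] [ 0.5 -0.1  0. ] 16.31
```

View pics/side4c.png

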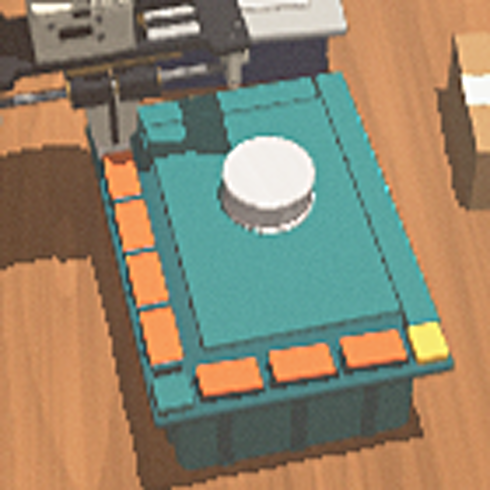

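View pics/scene4c.png

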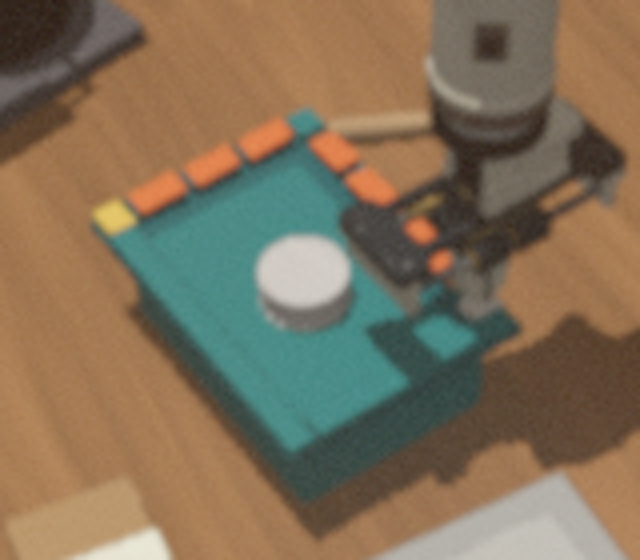

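All seven tongues look flat, in an even L in both views. I'll lift straight up and verify from above.

Run:
```python
from h import *
import pickle
manip.servo_line(tub(-.084,.102,.25),vel=.1)
manip.move_pose([0.53,-0.23,0.42],[1,0,0,0]); manip.sleep(.3)
c=viewer.get_calibration("wrist"); im=viewer.get_image("wrist"); cv2.imwrite("pics/wrist5.png",im[:,:,::-1])
mk=np.zeros_like(im); mk[10:270,200:410]=im[10:270,200:410]
for nm,lo,hi in [("yellow",(22,80,120),(34,255,255)),("white",(0,0,190),(179,50,255))]:
    for s,ct,m in blobs(mk,lo,hi,200): print(nm,s[4],ct.round(1),ray_plane(c,ct,.108)[0].round(4))
print(manip.current_force(),manip.current_clock())
im=viewer.get_image("side"); cv2.imwrite("pics/side5.png",im[:,:,::-1])
w=cv2.imread("pics/wrist5.png")
cv2.imwrite("pics/chk.png",np.hstack([cv2.resize(w[10:270,200:410],(380,470),interpolation=cv2.INTER_CUBIC),cv2.resize(im[245:365,275:390,::-1],(410,470),interpolation=cv2.INTER_CUBIC)]))
```

```text
yellow 311 [386.3 231.6] [ 0.6234 -0.2861  0.108 ]
white 441 [230.4  69.8] [ 0.4268 -0.0866  0.108 ]
white 1559 [322.9 119.3] [ 0.5371 -0.1423  0.108 ]
[ 0.33774171  0.22132111 -0.14726142] 19.225
```

View pics/chk.png

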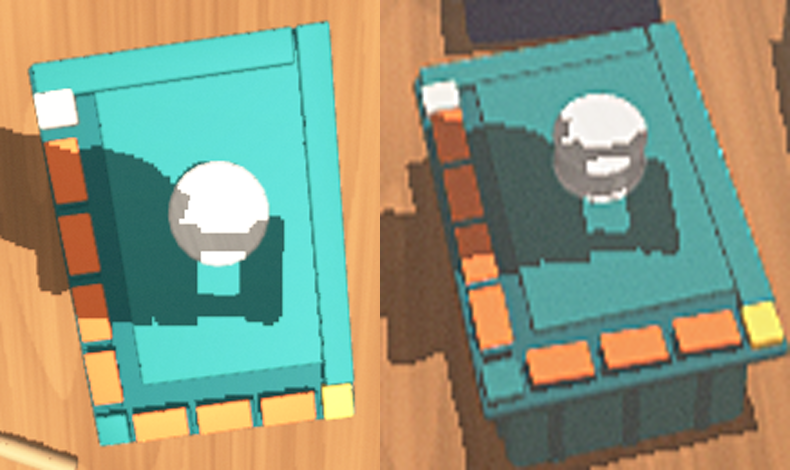

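View pics/side5.png

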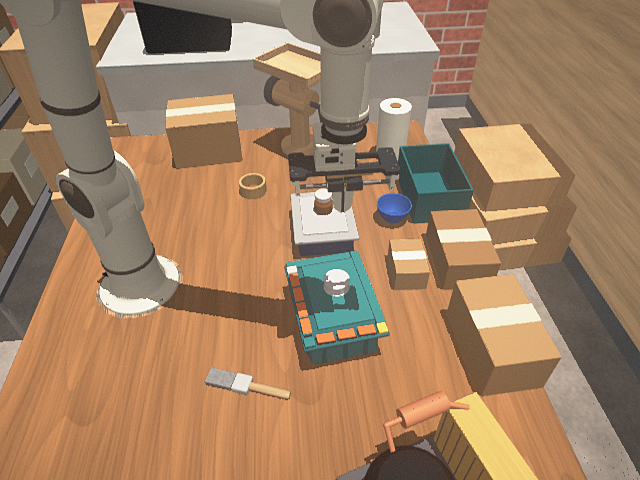

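All seven tongues lie flat with even gaps. The tabs are within 0.2 mm of where they were, the other objects haven't moved, and the hand is clear. Handing in.

Run:
```python
from bench import manip
manip.hand_in(); print(manip.current_clock())
```

```text
the job is handed in; nothing more can be done
the job is handed in; nothing more can be done
```

I pressed all seven tongues flat in one low pass with the shut fingertips, from the yellow tab round the corner to the white tab. I then lifted the hand clear and handed the job in at about 19 s.

- **Finding the tub:** I located it from the side and wrist cameras, which agreed to within 1–3 mm. The pose fit was good to about 1 mm, with the tub turned about 7.2°. The lid outline came out about 4% small at 108 mm height, so I used the tabs and corner piece instead.
- **The pass:** The fingertips stayed at about 114 mm above the table throughout. Force readings between segments peaked at about 5.5 N; I did not sample it while the arm was moving.
- **Last checks:** In the final wrist and side views, all seven tongues look flat. I judged this by eye, as the joint angles can't be read directly. The yellow and white tabs measured within 0.2 mm of their first positions and the tin within about 1 mm. Nothing else in the side view had visibly moved, and the hand was about 0.3 m above the lid.

No check failed, but the hand-in gives no verdict, so I can't confirm how it was judged.

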